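Gauge a jig pin and put it in the socket for its length

ROBOT

A 6-joint arm with a two-finger parallel gripper is mounted at the origin on the work surface. World frame = base frame: x ahead of the robot, y to its left, z up, the work surface at z = 0. Lengths are in mm, angles in rad, forces in N, time in s.
With the tool pointing down it reaches from about 275 to 825 mm from the base axis. Payload 4.9 kg.
Tool frame: the origin (TCP) lies between the finger pads; the fingertips stand 19 mm ahead of it and the grasp point (between the pads) is the TCP (r.tips_ahead is the x of the fingertips in the tool frame, in mm); x points along the fingers, y is the direction in which the jaws open and shut, and the axes are right-handed (so a half turn about x gives the same grasp; the last joint's range is limited). The gripper opens to 85 mm and grips with 20 to 120 N. Pads are 22 mm wide; open, the fingers measure 114 mm over their backs; the gripper's body (76 mm by 85 mm) begins 54 mm behind the grasp point. The pads swing forward as they close: fully open they stand 13 mm farther back than shut.
Start: joints at [-0.134, 0.326, -0.193, 1.052, 0, 1.437], TCP at [550.017, 0.009, 250.281] pointing down, gripper open.
Joint ranges: [-2.65, 2.65], [-0.97, 1.79], [-1.3, 1.35], [-1.93, 2.1], [-1.47, 1.37], [-3.14, 3.14]. Speed limits (rad/s): [2.57, 2.57, 3.14, 3.14, 3.14, 3.14].

INTERFACE

Orientations are given as [roll, pitch, yaw] about the fixed x, y, z axes, in that order (R = Rz(yaw) Ry(pitch) Rx(roll)).
In Python, from rig import telemetry, optics, ticket, search_frame, regions_of, r gives the robot as it stands.
- The arm moves only by the tool play_rows, never from a script. Its arguments are lists of equal length, an entry for each row: "rot": the turn, a rotation vector about the tool's x, y, z in rad, a list of three; "delta_pos": the shift along the tool's x, y, z in cm, a list of three; "gripper": the opening, from 0 (shut) to 1 (fully open). In form: {"rot": [[rx, ry, rz], ...], "delta_pos": [[x, y, z], ...], "gripper": [gripper, ...]}. A call has 1 to 20 rows; each row shifts and turns the commanded pose from where the row before left it, along the tool's axes as they then stand; what a row does not reach is not made up. A row lasts 1/8 s, in which the tool goes at most 62.5 mm and 10.7 degrees, less where a joint would pass 70% of its speed; a pose out of reach is approached as far as the arm can. A call is refused whole if a number of a shift passes 6.25 or a number of a turn 0.188, either way. A call with a gripper value outside its range is refused whole. The fingers move at their own pace and stop on an object; "newtons" is the grip in N (left out, the last holds). Time passes only in rows, so rows that do not move let the fingers close. It gives the time, the measured TCP pose, the force and the opening at its end, in the units of the state.
- telemetry.state(): the state, without advancing time (a new reading comes with each control period).
- optics.get_image(name): name is "scene" or "side" or "wrist"; returns a dict with "pixels" (420x560x3 uint8, blue, green, red), "camera_matrix" (3x3 intrinsics, pixels), "R" (3x3) and "t" (3): a world point X has camera coordinates R X + t. Camera axes: x right, y down, z forward; pixel columns grow to the right and rows downward; lengths in mm; the calibration is good to about 2 mm. A picture is of the moment at which its call begins. There is no depth.
- ticket.job_done(): hands the job in, once; it reports no verdict.
Trained networks look in a picture, given as the dict that the camera call returned (one of the last four; its "shot" number tells which), for a name from the list of things; names that differ only in an ending like _2 or _b are one class to them, and where a whole thing is asked for, a point or a joint stands for the part that bears it (a point fixed in the world has none). Each returns a list of dicts, best first, with "conf" (0 to 1); they miss things now and then, are a little off and sometimes report something else, mostly with a low value. They report only what shows in the picture. A call takes as long as a camera call.
- search_frame(label, picture): "point" ([row, column] in pixels, amid what is visible of it).
- regions_of(label, picture): "mask" (420x560 bool, what is visible of it) and "point" ([row, column] in pixels, amid what is visible of it).
The state is a dict: "time": time; "q": joint angles; "qd": joint speeds; "joint_torque": joint torques, N m; "ee_pos": TCP position; "eef_rot": TCP orientation; "contact_force": force on the tool from outside, world axes, zero at the start; "torque": the same for the moment, N m; "width": finger opening in mm.
Only numpy, scipy, OpenCV 4.12 (cv2) and the standard library are available. Lean on these libraries where they do the work, as an engineer would, in place of code of your own. Each camera call takes 0.05 s, during which the arm holds its last target. There are 200 camera calls.

TASK

Draw the jig pin at the tab end out of the white holder and stand its foot on the low tread of the steel step gauge to feel its length: a long pin's collar comes above the high step, a short one's below. Then put it upright in the aluminium jig block, collar resting on the block: a long pin in the tall half's socket, a short pin in the low half's. Leave the other pin hanging in the holder.

Things in the scene. Friction and masses are not known exactly. Their poses are not given: they have to be found in the camera images.
- pin_1: steel jig pin, 80 to 170 g: dark round head 24 mm across, 32 mm tall, over a collar 46 mm across, 6 mm thick, over a shank 14 mm across. Of the two pins one has a 50 mm shank (long), one 30 mm (short); they look alike in the holder and swap holes between starts. Origin on the axis at the collar's underside, z up: head top at +38 mm, foot at -50 or -30 mm
- pin_2: second steel jig pin, 80 to 170 g: dark round head 24 mm across, 32 mm tall, over a collar 46 mm across, 6 mm thick, over a shank 14 mm across. Of the two pins one has a 50 mm shank (long), one 30 mm (short); they look alike in the holder and swap holes between starts. Origin on the axis at the collar's underside, z up: head top at +38 mm, foot at -50 or -30 mm
- holder: white plastic block fixed to the bench, 70 (x) by 190 (y) by 60 mm high, two upright through holes 28 mm across at y = +55 and y = -55 mm, x = 0. A pin hangs in each, collar on the top at z = 60 mm. A flat tab 44 mm wide, 35 mm long, 10 mm thick sticks out at bench level from the +y end: take the pin at y = +55 mm. Origin: centre of the block's underside; any yaw
- gauge: rigid steel step gauge fixed to the bench, 130 (x) by 80 mm (y). Low tread: top at z = 15 mm, x = -65 to +35 mm. High step: top at z = 55 mm, x = +35 to +65 mm. With its foot on the tread a long pin's collar underside is at z = 65 mm, a short one's at z = 45 mm. Good spot for the foot: x = -20, y = 0 mm. Origin: centre of the underside; any yaw
- jig: aluminium stepped block fixed to the bench, 80 (x) by 200 mm (y). Tall half (y = +15 to +100 mm): 55 mm high, socket for a long pin at x = 0, y = +60 mm. Low half (y = -100 to +15 mm): 35 mm high, socket for a short pin at x = 0, y = -45 mm. Sockets are through holes 28 mm across; the right pin's collar rests flat on the top. Origin: centre of the underside; any yaw

How it is judged:
By the outcome, as a careful person would: the job done as asked, in the order asked, and still so for the second after the job is handed in, with the robot touching nothing.
It also fails if it takes over 48 s, if anything falls off the work surface, if the arm or the gripper's body presses on something with over 40 N, if the wrist force passes 120 N, or if a joint passes its speed limit or range.

## Working session

There is one attempt and no reset: what is moved stays moved. The work goes in short steps, Python scripts to look and compute and a tool call to move; the robot and the scene stay as the last step left them, time stands still between calls to the robot, and variables do not carry over. Pictures are saved under pics/ and viewed, about 8 in all and at most 12, crops included, and the job is handed in when it is done.

Besides the shell and the picture viewer there is one more tool, called after "Request:" by a JSON object that holds its "op" and its "data". play_rows: Moves the arm, as the interface text tells. Its arguments: {"type":"object","properties":{"rot":{"type":"array"},"delta_pos":{"type":"array"},"gripper":{"type":"array"},"newtons":{"type":"number"}},"required":["rot","delta_pos","gripper"]}

```bash
mkdir -p pics; ls
cat > h.py <<'E'
import numpy as np, cv2
from rig import telemetry, optics, ticket, search_frame, regions_of, r
def ray(p,uv,z):
    K,R,t=[np.array(p[k],float) for k in("camera_matrix","R","t")]
    d=R.T@np.linalg.solve(K,[uv[0],uv[1],1.]); c=-R.T@t.ravel()
    return c+d*(z-c[2])/d[2]
def proj(p,X):
    K,R,t=[np.array(p[k],float) for k in("camera_matrix","R","t")]
    x=(K@(R@np.atleast_2d(X).T+t.reshape(3,1))).T
    return x[:,:2]/x[:,2:]
E
python3 - <<'E'
from h import *
s=telemetry.state(); print({k:np.round(s[k],3) for k in("time","ee_pos","eef_rot","width","contact_force")})
ims=[]
for n in("scene","side"):
    p=optics.get_image(n); ims.append(p["pixels"])
    c=-np.array(p["R"]).T@np.array(p["t"]).ravel(); print(n,c.round(),np.array(p["camera_matrix"])[0,0])
    for l in("pin_1","holder","gauge","jig"):
        for q in regions_of(l,p):
            m=q["mask"]; print(l,round(q["conf"],2),np.round(q["point"]),m.sum())
            if l!="pin_1" and q["conf"]>.4:
                np.save(f"{n}_{l}.npy",m)
            print("   world",ray(p,q["point"][::-1],{"pin_1":75,"holder":50,"gauge":20,"jig":45}[l]).round())
    cv2.imwrite(f"pics/{n}.png",cv2.resize(p["pixels"],(800,600)))
p=optics.get_image("wrist"); cv2.imwrite("pics/w0.png",p["pixels"])
E
```

```text
pics
{'time': np.float64(0.0), 'ee_pos': array([5.49455e+02, 1.05000e-01, 2.49509e+02]), 'eef_rot': array([-1.724,  1.569,  2.988]), 'width': np.float64(85.707), 'contact_force': array([ 0.263,  1.264, -1.31 ])}
scene [1119.   73.  611.] 379.4112560230763
pin_1 0.69 [178. 147.] 310
   world [ 468. -330.   75.]
pin_1 0.56 [201. 165.] 352
   world [ 539. -261.   75.]
holder 0.66 [212. 160.] 1819
   world [ 548. -273.   50.]
gauge 0.6 [239. 429.] 2527
   world [517. 313.  20.]
jig 0.56 [259. 297.] 4521
   world [634.  39.  45.]
side [  41. -986.  882.] 508.8499138272667
pin_1 0.73 [296. 302.] 324
   world [ 447. -341.   75.]
pin_1 0.66 [266. 320.] 291
   world [ 530. -279.   75.]
holder 0.83 [305. 311.] 2574
   world [ 463. -354.   50.]
gauge 0.56 [167. 212.] 927
   world [501. 315.  20.]
jig 0.69 [205. 285.] 2112
   world [591.  -2.  45.]
```

View pics/scene.png

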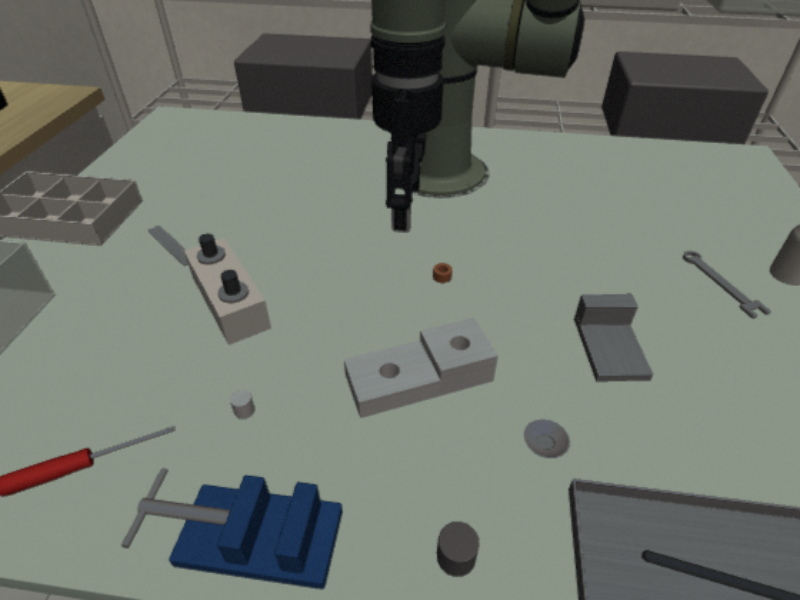

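View pics/side.png

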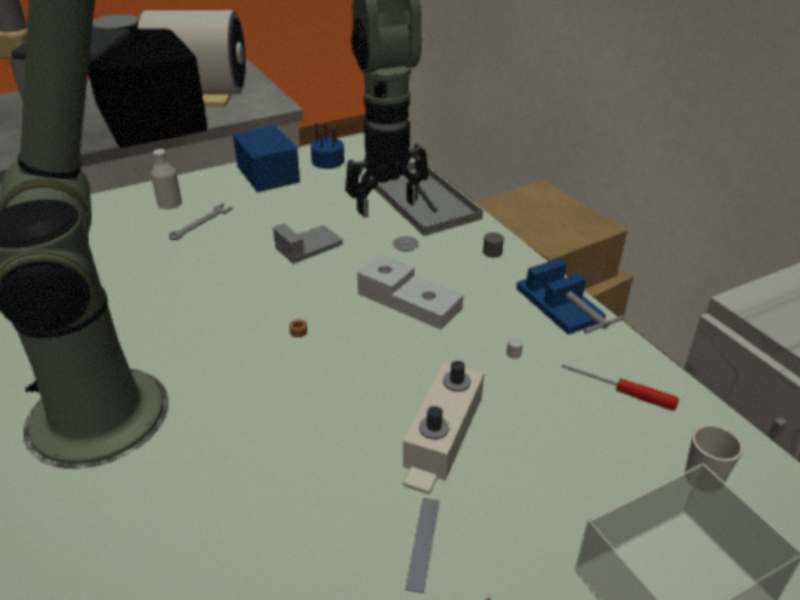

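The scene view shows the holder at about (228,285) with its pins at (208,250) and (232,285), the jig at (420,365) with its tall half to the right, and the gauge at (615,335) with its step towards the robot. In the side view the tab is at (420,478), so the target is the pin nearest the robot, at (434,422). Next I'll fit the poses with silhouettes.

```bash
cat > fit.py <<'E'
from h import *
from scipy.optimize import minimize
def box(x0,x1,y0,y1,z1,z0=0): return np.array([[x,y,z] for x in(x0,x1) for y in(y0,y1) for z in(z0,z1)],float)
def cyl(y,rad,z0,z1): a=np.linspace(0,6.28,24); return np.array([[rad*np.cos(t),y+rad*np.sin(t),z] for t in a for z in(z0,z1)])
M={"holder":[box(-35,35,-95,95,60),box(-22,22,95,130,10)],"gauge":[box(-65,35,-40,40,15),box(35,65,-40,40,55)],
"jig":[box(-40,40,15,100,55),box(-40,40,-100,15,35)]}
PINS=[cyl(y,rr,a,b) for y in(55,-55) for rr,a,b in((23,60,66),(12,66,98))]
def tr(P,X): c,s=np.cos(P[2]),np.sin(P[2]); return X@np.array([[c,s,0],[-s,c,0],[0,0,1]])+[P[0],P[1],0]
def sil(p,P,parts,S=4):
    m=np.zeros((420*1,560),np.uint8)
    for b in parts: cv2.fillConvexPoly(m,np.round(cv2.convexHull(proj(p,tr(P,b)).astype(np.float32))*16).astype(np.int32),1,shift=4)
    return m>0
def fit(name,pics,masks,P0):
    def cost(P):
        c=0
        for p,m in zip(pics,masks):
            a=sil(p,P,M[name])
            if name=="holder":
                k=sil(p,P,PINS); a=a&~k; m=m&~k
            a,b=[cv2.GaussianBlur(v.astype(np.float32),(5,5),1) for v in(a,m)]
            c+=np.abs(a-b).sum()/b.sum()
        return c
    best=None
    for dy in(-.3,0,.3):
        s=np.array(P0)+[0,0,dy]
        o=minimize(cost,s,method="Nelder-Mead",options=dict(initial_simplex=s+np.array([[0,0,0],[25,0,0],[0,25,0],[0,0,.25]]),xatol=.05,fatol=1e-4))
        if best is None or o.fun<best.fun: best=o
    return best
E
python3 - <<'E'
from fit import *
pics=[optics.get_image(n) for n in("scene","side")]
ov=[p["pixels"].copy() for p in pics]
for n,P0 in (("holder",[500,-310,2.4]),("gauge",[510,313,3.1]),("jig",[615,20,1.8])):
    ms=[np.load(f"{v}_{n}.npy") for v in("scene","side")]
    # single-view too
    res=[fit(n,pics,ms,P0)]+[fit(n,[pics[i]],[ms[i]],P0) for i in(0,1)]
    for o in res: print(n,o.x.round(2),round(o.fun,3))
    P=res[0].x
    for p,im in zip(pics,ov):
        for b in M[n]+(PINS if n=="holder" else []): cv2.polylines(im,[cv2.convexHull(proj(p,tr(P,b)).astype(np.float32)).astype(np.int32)],True,(0,0,255),1)
a=ov[0][140:300,110:470]; b=ov[1][130:350,170:350]
cv2.imwrite("pics/ov.png",np.vstack([cv2.resize(a,(720,320)),cv2.copyMakeBorder(cv2.resize(b,None,fx=1.25,fy=1.25),0,0,0,720-225,0)]))
for p,n in zip(pics,("scene","side")):
    print([ (np.round(q["point"][::-1],1),round(q["conf"],2)) for q in search_frame("pin_1",p)])
X=[]
E
```

```text
holder [ 493.44 -303.2     2.27] 0.127
holder [ 492.79 -303.39    2.25] 0.073
holder [ 495.62 -301.12    2.28] 0.036
gauge [511.48 312.44   3.27] 0.063
gauge [511.44 312.61   3.27] 0.026
gauge [511.07 313.76   3.31] 0.031
jig [6.1162e+02 2.9510e+01 4.8000e-01] 0.073
jig [6.1186e+02 2.8470e+01 4.7000e-01] 0.026
jig [6.1158e+02 2.9990e+01 4.8000e-01] 0.044
[(array([146.1, 178.3]), 0.65), (array([163.3, 200.1]), 0.56)]
[(array([303.5, 296.5]), 0.78), (array([208.8, 169.4]), 0.74), (array([316.5, 263. ]), 0.72)]
```

View pics/ov.png

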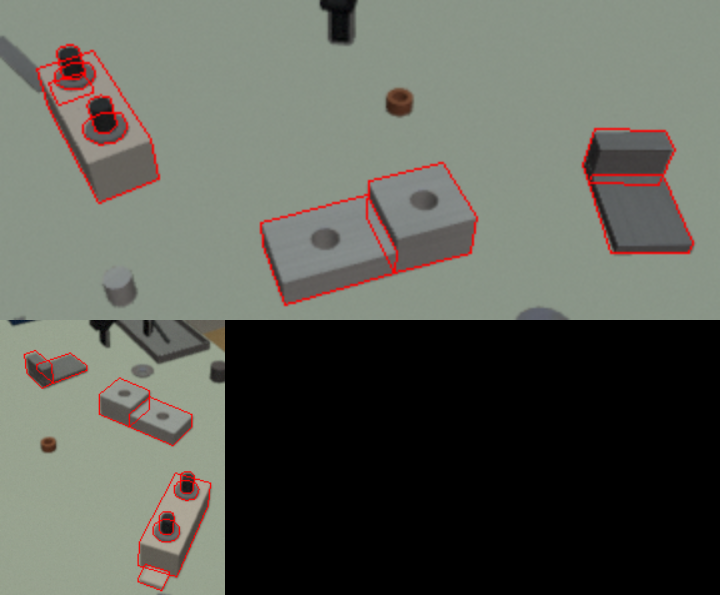

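The overlays match well in both views: holder yaw about 2.27, gauge 3.27, jig 0.48. The tab pin should be near (451,-339). Next I'll work out the move to above it.

```bash
cat >> h.py <<'E'
from scipy.spatial.transform import Rotation as Ro
def st():
    s=telemetry.state(); R=Ro.from_euler("xyz",s["eef_rot"]).as_matrix(); return s,np.array(s["ee_pos"]),R
def go(T):
    s,p,R=st(); d=np.array(T)-p; print("t",round(s["time"],2),"pos",p.round(1),"F",np.round(s["contact_force"],1),"w",round(s["width"],1),"tool cm",(R.T@d/10).round(2));
E
python3 - <<'E'
from h import *
s,p,R=st(); print(R.round(3)); go([451,-339,200])
E
```

```text
[[ 0.  1. -0.]
 [-0. -0. -1.]
 [-1.  0.  0.]]
t 0.75 pos [550.    0.  250.3] F [-0.2 -0.2  0.5] w 85.3 tool cm [ 5.03 -9.9  33.9 ]
```

View pics/w0.png

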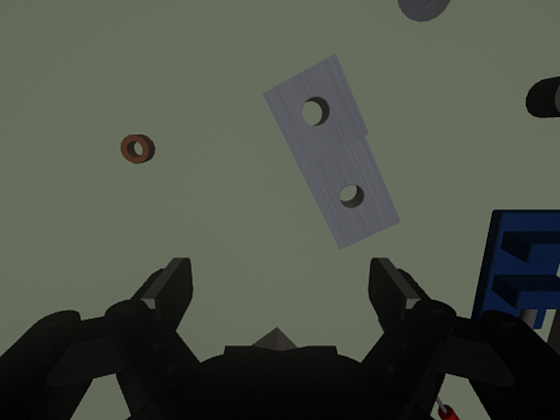

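Request:
{"op": "play_rows", "data": {"rot": [[0,0,0],[0,0,0],[0,0,0],[0,0,0],[0,0,0],[0,0,0],[0,0,0],[0,0,0],[0,0,0],[0,0,0]], "delta_pos": [[0.2,-1.24,4.75],[0.2,-1.24,4.75],[0.2,-1.24,4.75],[0.2,-1.24,4.75],[0.2,-1.24,4.75],[0.2,-1.24,4.75],[0.2,-1.24,4.75],[0.2,-1.24,4.75],[0,0,0],[0,0,0]], "gripper": [1,1,1,1,1,1,1,1,1,1], "newtons": 40}}

```text
time: 2.0
ee_pos: [450.6, -379.6, 234.0]
eef_rot: [-2.874, 1.57, 1.838]
contact_force: [-0.2, 0.5, -0.6]
width: 85.4
```

```bash
cat > look.py <<'E'
from fit import *
import sys
# head-top / collar circle: refine pin axis from masks by silhouette of pin (collar z0=zc)
def pinfit(p,m,P0,zc):
    parts=[np.r_[cyl(0,23,zc,zc+6)],cyl(0,12,zc+6,zc+38)]
    def cost(P):
        a,b=[cv2.GaussianBlur(v.astype(np.float32),(5,5),1) for v in(sil(p,[P[0],P[1],0],parts),m)]
        return np.abs(a-b).sum()/b.sum()
    s=np.array(P0,float); o=minimize(cost,s,method="Nelder-Mead",options=dict(initial_simplex=s+np.array([[0,0],[10,0],[0,10]]),xatol=.05))
    return o
E
python3 - <<'E'
from look import *
go([451,-339,200])
p=optics.get_image("wrist"); c=-np.array(p["R"]).T@np.array(p["t"]).ravel(); print("cam",c.round())
im=p["pixels"].copy()
for q in regions_of("pin_1",p):
    P0=ray(p,q["point"][::-1],80)[:2]; o=pinfit(p,q["mask"],P0,60); print(round(q["conf"],2),P0.round(),o.x.round(1),round(o.fun,3))
    for b in(cyl(0,23,60,66),cyl(0,12,66,98)): cv2.polylines(im,[cv2.convexHull(proj(p,tr([*o.x,0],b)).astype(np.float32)).astype(np.int32)],True,(0,0,255),1)
for q in regions_of("holder",p)[:1]:
    o=fit("holder",[p],[q["mask"]],[493.4,-303.2,2.27]);print("holder",round(q["conf"],2),o.x.round(2),round(o.fun,3))
    for b in M["holder"]: cv2.polylines(im,[cv2.convexHull(proj(p,tr(o.x,b)).astype(np.float32)).astype(np.int32)],True,(0,255,0),1)
cv2.imwrite("pics/w1.png",im)
E
```

```text
t 2.0 pos [ 450.6 -379.6  234. ] F [-0.2  0.5 -0.6] w 85.4 tool cm [ 3.41  0.04 -4.06]
cam [ 449. -310.  358.]
0.96 [ 451. -334.] [ 451.5 -337.2] 0.108
0.76 [ 532. -270.] [ 536.1 -266.9] 0.078
holder 0.94 [ 493.62 -301.72    2.27] 0.02
```

View pics/w1.png

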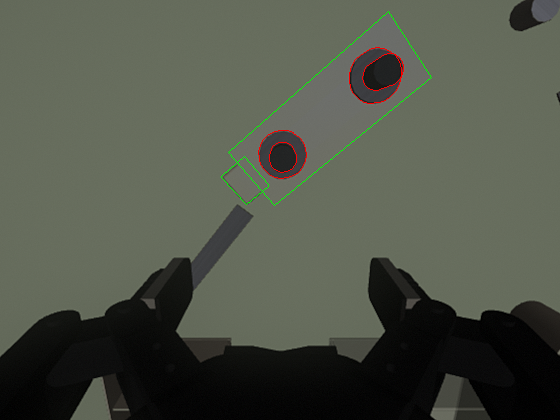

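The wrist view agrees: the pin beside the tab is at (282,157), which gives (451.5,-337.3). Next I'll descend and grip it.

Request:
{"op": "play_rows", "data": {"rot": [[0,0,0],[0,0,0],[0,0,0],[0,0,0],[0,0,0],[0,0,0],[0,0,0],[0,0,0],[0,0,0],[0,0,0],[0,0,0]], "delta_pos": [[3.0,0.09,-4.2],[4.0,0,0],[4.0,0,0],[2.6,0,0],[1.0,0,0],[0,0,0],[0,0,0],[0,0,0],[0,0,0],[0,0,0],[0,0,0]], "gripper": [1,1,1,1,1,1,0,0,0,0,0], "newtons": 50}}

```text
time: 3.52
ee_pos: [452.1, -338.3, 89.0]
eef_rot: [1.005, 1.57, -0.566]
contact_force: [-0.6, 1.1, 6.7]
width: 22.3
```

Request:
{"op": "play_rows", "data": {"rot": [[0,0,0],[0,0,0],[0,0,0],[0,0,0],[0,0,0],[0,0,0]], "delta_pos": [[-0.5,0,0],[-1.5,0,0],[-3,0,0],[-4,0,0],[-2,0,0],[0,0,0]], "gripper": [0,0,0,0,0,0]}}

```text
time: 4.28
ee_pos: [452.6, -338.9, 200.6]
eef_rot: [0.781, 1.567, -0.79]
contact_force: [-0.0, 0.3, -2.1]
width: 22.7
```

Run:
```python
from look import *
g=[511.5,312.6,3.27]; T=tr(g,np.array([[-20.,0,0]]))[0]; print(T.round(1)); go([T[0],T[1],199])
p=optics.get_image("side"); a=p["pixels"]
u=proj(p,[[452,-338,150]])[0].astype(int); print(u)
a=a[max(0,u[1]-70):u[1]+70,max(0,u[0]-70):u[0]+70]
w=optics.get_image("wrist")["pixels"]
cv2.imwrite("pics/lift.png",np.hstack([cv2.resize(a,(420,420)),w[:, 90:470]]))
```

```text
[531.3 315.2   0. ]
t 4.28 pos [ 452.6 -338.9  200.6] F [-0.   0.3 -2.1] w 22.7 tool cm [-1.000e-02  7.870e+00 -6.541e+01]
[304 269]
```

View pics/lift.png

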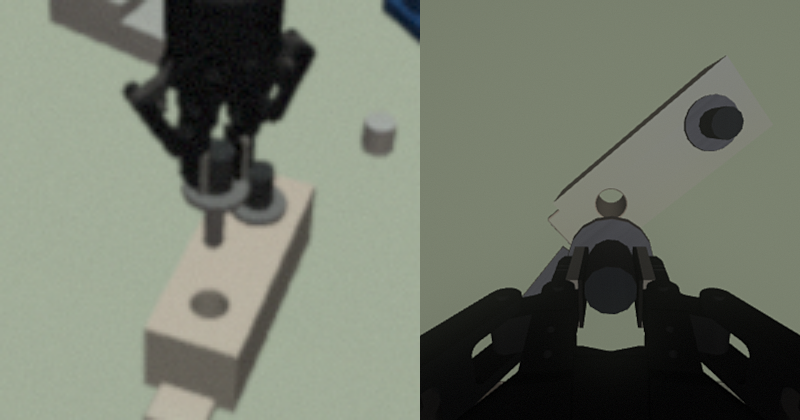

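The pin is held upright and clear of the holder, and the other pin is still hanging. Next I'll carry it to above the gauge.

Request:
{"op": "play_rows", "data": {"rot": [[0,0,0],[0,0,0],[0,0,0],[0,0,0],[0,0,0],[0,0,0],[0,0,0],[0,0,0],[0,0,0],[0,0,0],[0,0,0],[0,0,0],[0,0,0],[0,0,0],[0,0,0],[0,0,0]], "delta_pos": [[0,0.3,-2.5],[0,0.6,-5],[0,0.6,-5],[0,0.6,-5],[0,0.6,-5],[0,0.6,-5],[0,0.6,-5],[0,0.6,-5],[0,0.6,-5],[0,0.6,-5],[0,0.6,-5],[0,0.6,-5],[0,0.6,-5],[0,0.37,-2.9],[0,0,0],[0,0,0]], "gripper": [0,0,0,0,0,0,0,0,0,0,0,0,0,0,0,0]}}

```text
time: 6.38
ee_pos: [528.9, 315.8, 197.2]
eef_rot: [-1.068, 1.568, -2.638]
contact_force: [0.5, -0.4, -1.6]
width: 22.5
```

Run:
```python
from look import *
g=[511.5,312.6,3.27]; T=tr(g,np.array([[-20.,0,0]]))[0]; go([T[0],T[1],199])
for n in("scene","wrist"):
    p=optics.get_image(n); e=st()[1]
    for q in regions_of("pin_1",p):
        u=q["point"][::-1]
        if np.hypot(*(proj(p,[e+[0,0,-10]])[0]-u))<60:
            best=[]
            for off in(27,29,31):
                o=pinfit(p,q["mask"],e[:2],e[2]-off) ; best.append((off,(o.x-e[:2]).round(1),round(o.fun,3)))
            print(n,q["conf"],best)
    if n=="wrist":
        for q in regions_of("gauge",p)[:1]:
            o=fit("gauge",[p],[q["mask"]],g); print("gauge",q["conf"],o.x.round(2),o.fun)
        cv2.imwrite("pics/w2.png",p["pixels"])
```

```text
t 6.38 pos [528.9 315.8 197.2] F [ 0.5 -0.4 -1.6] w 22.5 tool cm [-0.18  0.24  0.06]
scene 0.69 [(27, array([ 7.6, -4.3]), np.float64(0.921)), (29, array([ 7.3, -5.8]), np.float64(0.92)), (31, array([ 2.5, -2. ]), np.float64(0.908))]
wrist 0.71 [(27, array([-1. ,  1.8]), np.float64(0.306)), (29, array([-1.3,  1.5]), np.float64(0.271)), (31, array([-1.5,  0.2]), np.float64(0.243))]
gauge 0.65 [511.72 313.73   3.29] 0.09090255945920944
```

View pics/w2.png

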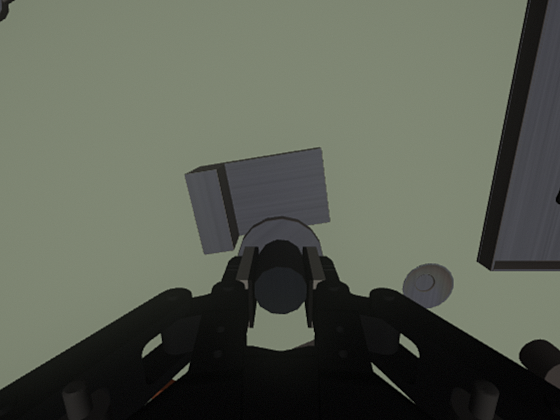

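The gauge fit is confirmed and the tread is right under the pin. Next I'll come down to just above the height where a long pin would touch, then feel slowly.

Request:
{"op": "play_rows", "data": {"rot": [[0,0,0],[0,0,0],[0,0,0],[0,0,0],[0,0,0],[0,0,0]], "delta_pos": [[2,0.15,0],[3,0,0],[3,0,0],[1.6,0,0],[0,0,0],[0,0,0]], "gripper": [0,0,0,0,0,0]}}

```text
time: 7.38
ee_pos: [532.8, 316.3, 103.5]
eef_rot: [2.0, 1.569, 0.429]
contact_force: [0.2, -0.1, -1.4]
width: 23.0
```

Request:
{"op": "play_rows", "data": {"rot": [[0,0,0],[0,0,0],[0,0,0],[0,0,0]], "delta_pos": [[0.25,0,0],[0.25,0,0],[0.2,0,0],[0,0,0]], "gripper": [0,0,0,0]}}

```text
time: 7.88
ee_pos: [531.7, 316.0, 95.1]
eef_rot: [-1.174, 1.57, -2.745]
contact_force: [0.9, -0.5, -2.1]
width: 22.6
```

Request:
{"op": "play_rows", "data": {"rot": [[0,0,0],[0,0,0],[0,0,0]], "delta_pos": [[0.15,0,0],[0.15,0,0],[0,0,0]], "gripper": [0,0,0]}}

```text
time: 8.25
ee_pos: [532.3, 316.3, 94.0]
eef_rot: [2.101, 1.569, 0.53]
contact_force: [-3.5, -0.4, 8.6]
width: 22.7
```

Request:
{"op": "play_rows", "data": {"rot": [[0,0,0],[0,0,0],[0,0,0]], "delta_pos": [[0.15,0,0],[0.1,0,0],[0,0,0]], "gripper": [0,0,0]}}

```text
time: 8.62
ee_pos: [532.6, 316.7, 93.8]
eef_rot: [2.159, 1.568, 0.589]
contact_force: [-6.9, -2.2, 22.8]
width: 22.4
```

The foot met the tread with the TCP at 94 mm, where a long pin should touch, and the force rose to 23 N. That puts the collar at about 65 mm, above the 55 mm step, so the pin is long. Next I'll lift and carry it towards the tall socket, stopping short for a look.

Request:
{"op": "play_rows", "data": {"rot": [[0,0,0],[0,0,0],[0,0,0],[0,0,0],[0,0,0],[0,0,0],[0,0,0],[0,0,0],[0,0,0],[0,0,0],[0,0,0],[0,0,0]], "delta_pos": [[-1,0,0],[-3,0,0],[-4,0,0],[-2,0,0],[0,0.9,4.75],[0,0.9,4.75],[0,0.9,4.75],[0,0.9,4.75],[0,0.8,4.75],[0,0.8,4.75],[0,0,0],[0,0,0]], "gripper": [0,0,0,0,0,0,0,0,0,0,0,0]}}

```text
time: 10.12
ee_pos: [583.7, 31.1, 189.6]
eef_rot: [-2.327, 1.57, 2.385]
contact_force: [-0.4, 0.3, -1.4]
width: 22.5
```

Run:
```python
from look import *
J=np.array([611.6,29.5,.48]); S=lambda P: tr(P,np.array([[0,60.,55]]))[0]
p=optics.get_image("wrist"); s,e,R=st(); im=p["pixels"].copy()
print(S(J).round(1)); go([*S(J)[:2],190])
for q in regions_of("jig",p)[:1]:
    o=fit("jig",[p],[q["mask"]],J); print("jig",q["conf"],o.x.round(2),round(o.fun,3),S(o.x).round(1))
a=np.linspace(0,6.28,30)
h=S(J)+np.c_[14*np.cos(a),14*np.sin(a),0*a]
cv2.polylines(im,[proj(p,h).astype(np.int32)],True,(0,0,255),1)
for rr,z in((12,e[2]+9),(23,e[2]-23),(7,e[2]-79)):
    c=np.c_[e[0]+rr*np.cos(a),e[1]+rr*np.sin(a),0*a+z]; cv2.polylines(im,[proj(p,c).astype(np.int32)],True,(0,255,0),1)
t=optics.get_image("side"); u=proj(t,[e+[0,0,-30]])[0].astype(int)
c=cv2.resize(t["pixels"][u[1]-50:u[1]+55,u[0]-50:u[0]+45],(380,420))
cv2.imwrite("pics/w3.png",np.hstack([im[:,90:500],c]))
```

```text
[583.9  82.7  55. ]
t 10.18 pos [583.6  31.8 189.6] F [ 0.3  0.3 -0.3] w 22.5 tool cm [-0.04  0.03 -5.1 ]
jig 0.71 [6.1217e+02 3.0400e+01 4.8000e-01] 0.244 [584.7  83.7  55. ]
```

View pics/w3.png

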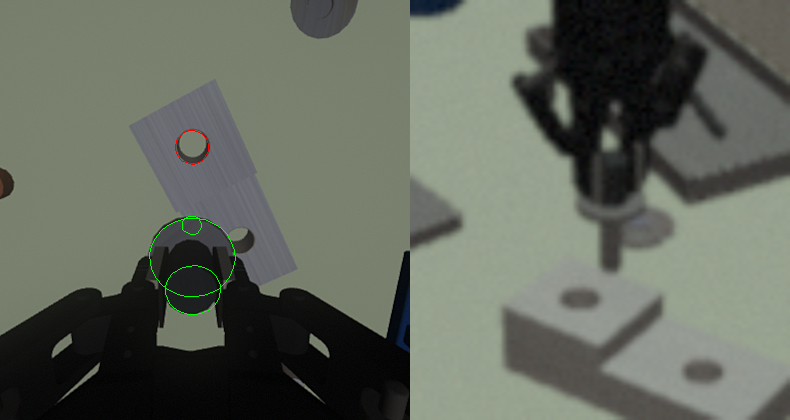

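The hole at (192,147) lies on its prediction, and the held pin matches its model and hangs straight. Next I'll move above the socket and start in.

Request:
{"op": "play_rows", "data": {"rot": [[0,0,0],[0,0,0],[0,0,0],[0,0,0],[0,0,0],[0,0,0],[0,0,0]], "delta_pos": [[0,0.05,-2.6],[0,0,-2.55],[2.5,0,0],[2.5,0,0],[0.7,0,0],[0.7,0,0],[0,0,0]], "gripper": [0,0,0,0,0,0,0]}}

```text
time: 11.15
ee_pos: [584.6, 82.7, 126.0]
eef_rot: [1.591, 1.57, 0.021]
contact_force: [0.1, -0.4, -1.9]
width: 22.3
```

Request:
{"op": "play_rows", "data": {"rot": [[0,0,0],[0,0,0],[0,0,0],[0,0,0],[0,0,0]], "delta_pos": [[0.8,0,0],[1,0,0],[1,0,0],[0.8,0,0],[0,0,0]], "gripper": [0,0,0,0,0]}}

```text
time: 11.78
ee_pos: [583.7, 82.5, 88.8]
eef_rot: [-1.541, 1.569, -3.112]
contact_force: [0.2, -0.6, -2.1]
width: 22.5
```

The pin is in the hole with no side force. Next I'll seat it gently.

Request:
{"op": "play_rows", "data": {"rot": [[0,0,0],[0,0,0],[0,0,0]], "delta_pos": [[0.2,0,0],[0.2,0,0],[0,0,0]], "gripper": [0,0,0]}}

```text
time: 12.15
ee_pos: [584.4, 82.5, 85.8]
eef_rot: [1.467, 1.571, -0.104]
contact_force: [0.3, 0.4, -1.9]
width: 22.4
```

Request:
{"op": "play_rows", "data": {"rot": [[0,0,0],[0,0,0],[0,0,0]], "delta_pos": [[0.1,0,0],[0,0,0],[0,0,0]], "gripper": [0,0,0]}}

```text
time: 12.52
ee_pos: [584.4, 82.5, 84.8]
eef_rot: [0.974, 1.571, -0.597]
contact_force: [0.5, 0.4, -2.2]
width: 22.6
```

Request:
{"op": "play_rows", "data": {"rot": [[0,0,0],[0,0,0],[0,0,0]], "delta_pos": [[0.1,0,0],[0.05,0,0],[0,0,0]], "gripper": [0,0,0]}}

```text
time: 12.9
ee_pos: [584.5, 82.6, 84.0]
eef_rot: [1.545, 1.57, -0.025]
contact_force: [-1.6, -0.3, 5.6]
width: 22.4
```

The collar is resting on the block at TCP 84, as expected. Next I'll release and withdraw.

Request:
{"op": "play_rows", "data": {"rot": [[0,0,0],[0,0,0],[0,0,0],[0,0,0],[0,0,0],[0,0,0],[0,0,0],[0,0,0],[0,0,0],[0,0,0],[0,0,0],[0,0,0]], "delta_pos": [[0,0,0],[0,0,0],[0,0,0],[0,0,0],[-1,0,0],[-3,0,0],[-4,0,0],[-4,0,0],[-3,0,3],[0,0,4],[0,0,0],[0,0,0]], "gripper": [0.4,0.5,0.7,0.8,0.8,0.8,0.8,0.8,0.8,0.8,0.8,0.8]}}

```text
time: 14.4
ee_pos: [584.3, 12.7, 233.5]
eef_rot: [-3.082, 1.57, 1.63]
contact_force: [-1.1, 0.3, -0.1]
width: 68.2
```

Run:
```python
from look import *
go([584,82,200])
p=optics.get_image("wrist"); im=p["pixels"].copy()
for q in regions_of("pin_1",p):
    o=pinfit(p,q["mask"],[584,82.7],55); print(round(q["conf"],2),o.x.round(1),round(o.fun,3))
    for b in(cyl(0,23,55,61),cyl(0,12,61,93)): cv2.polylines(im,[cv2.convexHull(proj(p,tr([*o.x,0],b)).astype(np.float32)).astype(np.int32)],True,(0,0,255),1)
t=optics.get_image("side")["pixels"][150:350,220:390]
cv2.imwrite("pics/end.png",np.hstack([im[:,90:500],cv2.resize(t,(357,420))]))
```

```text
t 14.4 pos [584.3  12.7 233.5] F [-1.1  0.3 -0.1] w 68.2 tool cm [ 3.36 -0.03 -6.93]
0.57 [583.4  83.5] 0.046
```

View pics/end.png

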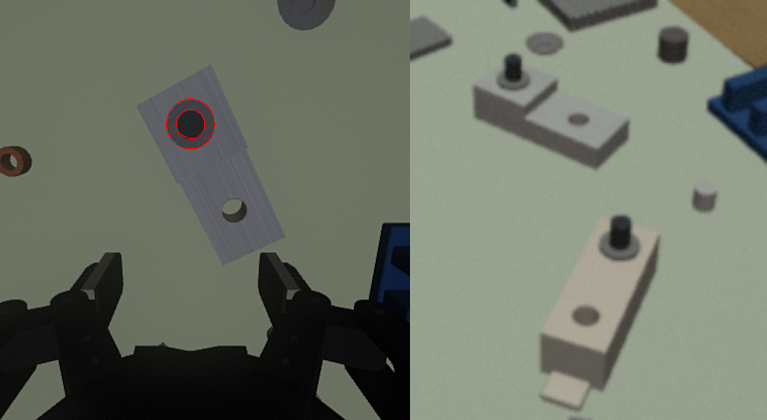

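The pin stands upright in the tall half's socket with its collar flat (left view, 190,124). The other pin still hangs in the holder (right view, 620,240).

```bash
python3 -c "
from h import *
print(ticket.job_done())"
```

```text
the job is handed in; nothing more can be done
None
```

The tab-end pin is in the tall half's socket of the jig, and I handed the job in at about 14.5 s of the 48 s allowed.

- **Length:** I drew the pin out of the holder and lowered its foot onto the gauge's low tread. It made contact with the TCP at 94 mm and the force rose to 23 N. That puts the collar underside at about 65 mm, above the 55 mm high step, so the pin is long.
- **Placing:** It went into the socket without side force, and the collar met the block at TCP 84 mm, as expected for a long pin.
- **Last checks:** The last wrist picture fits a pin standing upright with its collar at block height, at (583, 83.5) mm; the socket is at (584, 83). The side picture shows the other pin still hanging in the holder. The gripper was well clear, with about 1 N on the force reading.
- **Disagreements:** One automatic fit of the held pin in the scene camera, made above the gauge, was unusable and I ignored it. The wrist camera's jig fit before placing was also loose because the gripper hid part of the block, but it agreed with the earlier fit to about 1 mm.

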